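# Close the measuring case over its inner flap

### The job

Close up the plastic case: first fold its upright inner flap down flat over the parts inside, with the lid still open, then swing the hinged lid fully shut over it. Only push, gently, with the fingertips or the outside of the fingers: do not pinch or lift anything, leave the parts inside and the things beside the case where they are, and finish clear of the case.

Things in the scene. Friction and masses are not known exactly. Their poses are not given: they have to be found in the camera images.
- case: Flat plastic case fixed to the worktop, 100 (its x) x 150 mm (its y), 28 mm high without lid, open on top, walls and floor 3 mm; inside x -44 to +50, y -72 to +72 mm. Origin: on the worktop, under its middle. z is up, x points from the front wall (nearest the robot) to the back wall with the lid hinge, y runs along both hinges. Turned -0.4 to 0.5 rad about z.
- flap (a joint): Angle of the grey inner flap, rad: 0 = folded level inside the case (away from the robot; upper face 24 mm high, 4 mm below the rim), 1.57 = upright; starts at 1.35 to 1.6, stops at 0 and 1.75. Hinge line parallel to case y at case x = -40 mm, 22 mm high, inside the front wall. Stiff: stays where it is left, about 1 N at 50 mm from the hinge moves it.
- case_lid (a joint): Angle of the lid, rad: 0 = shut, 1.57 = upright; starts at 1.5 to 1.75, stops at 0 and 1.92. Hinge line parallel to case y at case x = +54 mm, 29 mm high, at the lid's inner face; shuts towards the robot and down, then covers heights 29 to 39 mm. Stiff: stays where it is left, 2 to 5 N at 70 mm from the hinge moves it. Cannot pass through the flap.
- flap_middle (a point): Point on the flap's face (towards the robot while it stands, the upper face when folded), 45 mm from the hinge line, midway along case y. The flap is 4 mm thick, 130 mm along case y, 80 mm from hinge to free edge, with a 40 mm wide, 16 mm deep finger notch in the middle of the free edge.
- lid_edge (a point): Middle of the lid's free edge, on its outer face (upper face when shut). The lid is a board 102 mm from hinge to free edge, 152 mm along case y, 10 mm thick, with a small lip (30 mm wide, 6 mm deep) in the middle of the free edge.
- gauge_block_40: Steel gauge block 40 x 30 x 9 mm, loose, lying on the floor of the case near its right (-y) end; origin: centre of its underside. Stays there.
- gauge_block_20: Steel gauge block 20 x 30 x 9 mm, loose, on the floor of the case, in the middle; origin: centre of its underside. Stays there.
- sample_disc: Flat disc, 40 mm diameter, 9 mm high, loose, on the floor of the case near its left (+y) end; origin: centre of its underside. Stays there.
- bush_brass: Brass bush, 30 mm diameter, 26 mm high, standing loose on the worktop left of the case, about 25 mm from it; origin: centre of its underside. Bystander.
- cal_weight: Steel weight with a knob, 29 mm diameter, 48 mm high, standing loose on the worktop right of the case, about 25 mm from it; origin: centre of its underside. Bystander.
There are look-alikes about, which are no part of the job. Leave any brown, red or yellow look-alike of the sample_disc alone.

How it is judged (in metres and radians):
On the way:
1. the flap is folded down flat while the lid still stands open (value of joint flap below 0.1 rad and value of joint case_lid above 1.2 rad), for 0.2 s.
At the end, for the whole second after the job is handed in: The flap is folded down (joint below 0.1 rad, 8 mm at its free edge) and the lid is shut over it and still (joint below 0.05 rad, 5 mm at its front edge); the parts inside lie on the floor of the case, and they, the bush and the weight are within 30 mm of where they were (value of joint flap below 0.1 rad and value of joint case_lid below 0.05 rad and velocity of joint case_lid between -0.05 and 0.05 rad/s and z of each of gauge_block_40, gauge_block_20, sample_disc in the frame of case below 0.01 m and distance of each of gauge_block_40, gauge_block_20, sample_disc, bush_brass, cal_weight from where it was at the start of the episode below 0.03 m); the robot touches nothing.
It fails at once if the lid is brought down while the flap still stands (value of joint case_lid below 1.1 rad and value of joint flap above 0.3 rad).
It fails at once if a thing inside or beside the case is lifted (height (world z) of any of gauge_block_40, gauge_block_20, sample_disc, bush_brass, cal_weight above 0.02 m).
It fails at once if a thing inside or beside the case is shifted by more than 30 mm (distance of any of gauge_block_40, gauge_block_20, sample_disc, bush_brass, cal_weight from where it was at the start of the episode above 0.03 m).
It fails at once if the flap or the lid is pressed with more than 60 N (contact force between the fingers and flap above 60 N or contact force between the fingers and case_lid above 60 N).
It fails at once if the flap or the lid is pinched: both its faces pressed by the fingers at once, each with more than 8 N ((contact force between the fingers and flap_c0 above 8 N and contact force between the fingers and flap_c1 above 8 N) or (contact force between the fingers and flap_c2 above 8 N and contact force between the fingers and flap_c3 above 8 N) or (contact force between the fingers and flap_c4 above 8 N and contact force between the fingers and flap_c5 above 8 N) or (contact force between the fingers and case_lid_c0 above 8 N and contact force between the fingers and case_lid_back above 8 N)).
It also fails if it takes over 48 s, if anything falls off the work surface, if the arm or the gripper's body presses on something with over 40 N, if the wrist force passes 120 N, or if a joint passes its speed limit or range.

### The arm

A 6-joint arm with a two-finger parallel gripper is mounted at the origin on a cart in front of the work surface, level with it; the furniture and walls round the work are solid. World frame = base frame: x ahead of the robot, y to its left, z up, the work surface at z = 0. Lengths are in m, angles in degrees, forces in N, time in s.
With the tool pointing down it reaches from about 0.3 to 0.75 m from the base axis. Payload 8.5 kg.
Tool frame: the origin (TCP) lies midway between the tips of the shut fingers; the grasp point (between the pads) lies 19 mm behind it; z points along the fingers, y is the direction in which the jaws open and shut (so a half turn about z gives the same grasp; the last joint's range is limited). The gripper opens to 88 mm and grips with 3 to 60 N. Pads are 18 mm wide; open, the fingers measure 123 mm over their backs; the gripper's body (75 mm by 187 mm) begins 45 mm behind the grasp point.
Start: joints at [58.253, 21.807, 74.336, -0, 83.858, -12.336], TCP at [0.183, 0.519, 0.239] pointing down, gripper open.
Joint ranges: [-178.18, 178.18], [-50.72, 133.34], [12.68, 142.11], [-81.47, 261.47], [9.98, 163.14], [-165.26, 165.26]. Speed limits (degrees/s): [136.94, 136.94, 180, 180, 180, 180].

### API

Orientations are given as a 3x3 rotation matrix whose columns are the frame's x, y, z axes.
In Python, from plant import observe, grab_frame, camera_model, sign_off, masks_of gives the robot as it stands. The module is installed in compiled form; this text tells all that it offers.
- The arm moves only by the tool send_rows, never from a script. Its argument "plan" is text: rows parted by semicolons, each of 7 numbers parted by spaces: the turn, a rotation vector about the tool's x, y, z in degrees, then the shift along the tool's x, y, z in cm, then the finger opening in cm, from 0 to 8.81. A call has 1 to 12 rows; each row is the pose to reach, as a shift and turn from the pose commanded when the call began, along the tool's axes at that moment; what a row does not reach only later rows make up. A row lasts 1/8 s, in which the tool goes at most 62.5 mm and 10.7 degrees, less where a joint would pass 70% of its speed; a pose out of reach is approached as far as the arm can. A call with a gripper value outside its range is refused whole. The fingers move at their own pace and stop on an object; "force" is the grip in N (left out, the last holds). Time passes only in rows, so rows that repeat a pose let the fingers close. It gives the time, the measured TCP pose, the force and the opening at its end, in the units of the state.
- observe(): the state, without advancing time (a new reading comes with each control period).
- grab_frame(name): name is "side" or "top" or "wrist"; returns (picture, depth): 400x640x3 uint8, red, green, blue; 400x640 float32, m along the optical axis (not along the pixel's ray), 0 where there is no reading.
- camera_model(name): a dict with "fx", "fy", "cx", "cy" (pixels), "position" and "rotation" of the camera in the world. Camera axes: x right, y up, looking along -z (the intrinsics and any distortion apply to the point x, -y, -z); pixel columns grow to the right and rows downward; lengths in m; the calibration is good to about 2 mm. A picture is of the moment at which its call begins: read the wrist's pose just before it. camera_model takes no time and is no camera call; for the wrist camera it gives the pose at the moment of the call.
- sign_off(): hands the job in, once; it reports no verdict.
Trained networks look in the newest picture that a camera, given by its name, has taken for a name from the list of things; names that differ only in an ending like _2 or _b are one class to them, and where a whole thing is asked for, a point or a joint stands for the part that bears it (a point fixed in the world has none). Each returns a list of dicts, best first, with "score" (0 to 1); they miss things now and then, are a little off and sometimes report something else, mostly with a low value. They report only what shows in the picture. A call takes as long as a camera call. They do not tell look-alikes from the thing itself.
- masks_of(camera, target): "mask" (400x640 bool, what is visible of it) and "box" ([left, top, right, bottom] in pixels, round what is visible of it).
The state is a dict: "t": time; "joint_positions": joint angles; "dq": joint speeds; "effort": joint torques, N m; "eef_pos": TCP position; "eef_rot": TCP orientation; "contact_force": force on the tool from outside, world axes, zero at the start; "ft_torque": the same for the moment, N m; "gripper_width": finger opening in m.
Only numpy, scipy, OpenCV 4.12 (cv2) and the standard library are available. Lean on these libraries where they do the work, as an engineer would, in place of code of your own. Each camera call takes 0.05 s, during which the arm holds its last target.

## Working session

There is one attempt and no reset: what is moved stays moved. The work goes in short steps, Python scripts to look and compute and a tool call to move; the robot and the scene stay as the last step left them, time stands still between calls to the robot, and variables do not carry over. Pictures are saved under pics/ and viewed, and the job is handed in when it is done.

Besides the shell and the picture viewer there is one more tool, called after "Request:" as name(argument=value, ...), one argument or row to a line, values as JSON. send_rows: Moves the arm, as the interface text tells. Its arguments: {"type":"object","properties":{"plan":{"type":"string"},"force":{"type":"number"}},"required":["plan"]}

```bash
mkdir -p pics
python3 - <<'E'
from plant import *
import cv2,numpy as np
s=observe()
print({k:np.round(v,3).tolist() for k,v in s.items()})
for n in ("side","top"):
    im,d=grab_frame(n); cv2.imwrite(f"pics/{n}0.png",im[:,:,::-1]); np.savez(f"{n}0.npz",im=im,d=d,**camera_model(n))
    c=camera_model(n); print(n,{k:np.round(v,3).tolist() if not isinstance(v,str) else v for k,v in c.items()})
    for t in ("case","flap","case_lid","bush_brass","cal_weight"):
        r=masks_of(n,t); print(t,[(round(x['score'],2),x['box']) for x in r][:3])
        if r: np.save(f"m_{n}_{t}.npy",r[0]['mask'])
E
```

```text
{'t': 0.0, 'joint_positions': [58.254, 21.84, 74.386, -0.002, 83.858, -12.336], 'dq': [-0.039, 0.079, -0.019, 0.017, -0.089, -0.137], 'effort': [-0.001, -43.794, -22.456, 0.071, 0.035, -0.0], 'eef_pos': [0.183, 0.518, 0.238], 'eef_rot': [[-0.943, 0.332, -0.001], [0.332, 0.943, -0.001], [0.0, -0.001, -1.0]], 'contact_force': [0.351, -0.184, -0.079], 'ft_torque': [0.035, -0.007, 0.007], 'gripper_width': 0.088}
side {'fx': 375.456, 'fy': 375.456, 'cx': 324.476, 'cy': 196.846, 'position': [0.351, 0.595, 0.451], 'rotation': [[-0.961, 0.116, -0.25], [-0.276, -0.439, 0.855], [-0.011, 0.891, 0.454]]}
case [(0.67, [301.2, 170.1, 377.0, 269.8])]
flap [(0.56, [360.0, 192.4, 373.6, 251.4])]
case_lid []
bush_brass [(0.83, [339.8, 262.8, 359.5, 282.0])]
cal_weight [(0.59, [349.4, 197.0, 361.9, 212.5])]
top {'fx': 393.316, 'fy': 393.316, 'cx': 317.793, 'cy': 199.275, 'position': [0.437, -0.126, 0.909], 'rotation': [[-0.008, 0.99, -0.141], [-1.0, -0.009, -0.008], [-0.009, 0.141, 0.99]]}
case [(0.62, [245.2, 188.8, 323.6, 257.3])]
flap []
case_lid [(0.56, [248.5, 183.7, 324.9, 212.5])]
bush_brass []
cal_weight [(0.5, [333.9, 220.4, 348.1, 235.5])]
```

View pics/side0.png

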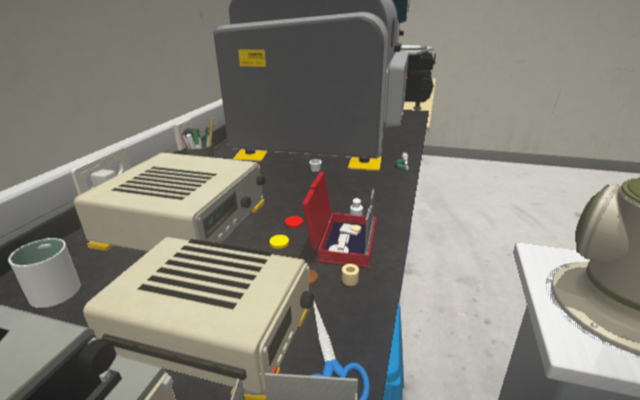

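View pics/top0.png

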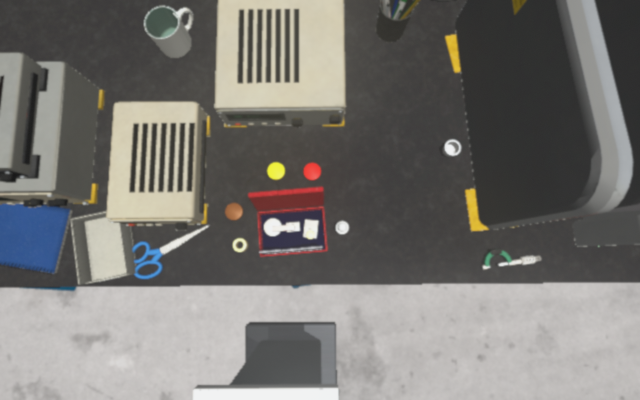

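Side view: red case at about (345,240), with the lid upright at (316,215) and the grey flap at (371,215), bush at (350,274), weight at (356,207). Top view: case at (292,230), lid at (287,198), bush at (239,244), weight at (342,228). Yellow, red and brown discs lie beside it.

```bash
cat > h.py <<'E'
import numpy as np
def cloud(f):
    z=np.load(f); d=z['d']; v,u=np.mgrid[0:400,0:640]
    p=np.stack([(u-z['cx'])/z['fx']*d,-(v-z['cy'])/z['fy']*d,-d],-1)
    P=p@z['rotation'].T+z['position']; P[d==0]=np.nan
    return z['im'],P
E
python3 - <<'E'
from h import *
import cv2
for n in ("side","top"):
    im,P=cloud(f"{n}0.npz")
    hsv=cv2.cvtColor(im,cv2.COLOR_RGB2HSV)
    red=((hsv[...,0]<8)|(hsv[...,0]>170))&(hsv[...,1]>140)
    box=np.zeros(red.shape,bool)
    if n=="top": box[183:262,242:330]=1
    else: box[168:270,298:384]=1
    Q=P[red&box]; Q=Q[~np.isnan(Q[:,0])]
    print(n,len(Q),Q.min(0),Q.max(0))
    np.save(f"red_{n}.npy",Q)
    rim=Q[(Q[:,2]>.022)&(Q[:,2]<.034)]
    if len(rim): print('rim',cv2.minAreaRect(rim[:,:2].astype(np.float32)))
    for z0 in np.arange(0,.15,.01):
        q=Q[(Q[:,2]>z0)&(Q[:,2]<z0+.01)]
        if len(q): print(round(z0,2),len(q),q.mean(0).round(3),q.min(0).round(3),q.max(0).round(3))
    for t in ("flap","bush_brass","cal_weight","case_lid"):
        try:
            m=np.load(f"m_{n}_{t}.npy"); q=P[m]; q=q[~np.isnan(q[:,0])]; print(t,np.median(q,0).round(3),np.percentile(q,5,0).round(3),np.percentile(q,95,0).round(3))
        except Exception as e: pass
im,P=cloud("side0.npz"); cv2.imwrite("pics/side0c.png",cv2.resize(im[160:300,270:410,::-1],None,fx=4,fy=4,interpolation=2))
im,P=cloud("top0.npz"); cv2.imwrite("pics/top0c.png",cv2.resize(im[150:270,220:360,::-1],None,fx=5,fy=5,interpolation=2)[:600,:800])
E
```

```text
side 2324 [ 0.4362379  -0.24006201 -0.0014394 ] [0.64935006 0.02248316 0.13600987]
rim ((0.4957757592201233, -0.05862680822610855), (0.11053548008203506, 0.15201608836650848), 3.6711533069610596)
0.0 280 [ 0.51  -0.029  0.006] [ 0.436 -0.135  0.   ] [0.627 0.019 0.01 ]
0.01 398 [ 0.497 -0.043  0.015] [ 0.436 -0.137  0.01 ] [0.618 0.019 0.02 ]
0.02 371 [ 0.495 -0.042  0.025] [ 0.436 -0.136  0.02 ] [0.545 0.019 0.03 ]
0.03 80 [ 0.543 -0.032  0.036] [ 0.539 -0.125  0.03 ] [0.549 0.021 0.04 ]
0.04 112 [ 0.545 -0.036  0.045] [ 0.54  -0.123  0.04 ] [0.551 0.022 0.05 ]
0.05 107 [ 0.547 -0.036  0.055] [ 0.541 -0.124  0.05 ] [0.553 0.022 0.06 ]
0.06 116 [ 0.548 -0.037  0.065] [ 0.542 -0.124  0.06 ] [0.554 0.022 0.07 ]
0.07 117 [ 0.55  -0.036  0.075] [ 0.544 -0.125  0.07 ] [0.556 0.022 0.08 ]
0.08 121 [ 0.551 -0.035  0.085] [ 0.547 -0.123  0.08 ] [0.558 0.022 0.09 ]
0.09 115 [ 0.553 -0.036  0.095] [ 0.548 -0.125  0.09 ] [0.56  0.022 0.1  ]
0.1 125 [ 0.555 -0.034  0.105] [ 0.549 -0.126  0.1  ] [0.561 0.022 0.11 ]
0.11 123 [ 0.556 -0.034  0.115] [ 0.551 -0.125  0.11 ] [0.562 0.022 0.12 ]
0.12 20
[... 1056 characters left out ...]
6 ] [0.556 0.015 0.07 ]
0.07 98 [ 0.551 -0.055  0.075] [ 0.545 -0.128  0.07 ] [0.556 0.016 0.08 ]
0.08 99 [ 0.552 -0.058  0.085] [ 0.546 -0.128  0.08 ] [0.559 0.016 0.09 ]
0.09 109 [ 0.554 -0.053  0.095] [ 0.549 -0.128  0.09 ] [0.56  0.015 0.1  ]
0.1 107 [ 0.556 -0.057  0.105] [ 0.55  -0.128  0.1  ] [0.561 0.016 0.11 ]
0.11 110 [ 0.558 -0.057  0.115] [ 0.552 -0.128  0.11 ] [0.565 0.015 0.12 ]
0.12 291 [ 0.563 -0.055  0.127] [ 0.553 -0.128  0.12 ] [0.574 0.021 0.13 ]
0.13 149 [ 0.563 -0.053  0.133] [ 0.556 -0.126  0.13 ] [0.571 0.018 0.138]
cal_weight [ 0.497 -0.17   0.031] [ 0.486 -0.183  0.005] [ 0.511 -0.159  0.049]
case_lid [ 0.555 -0.054  0.097] [ 0.543 -0.122  0.032] [0.569 0.015 0.133]
```

```bash
ls pics
```

```text
side0.png
side0c.png
top0.png
top0c.png
```

View pics/side0c.png

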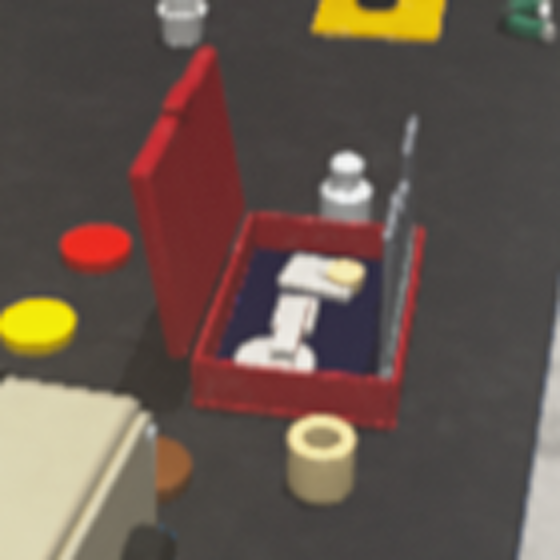

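View pics/top0c.png

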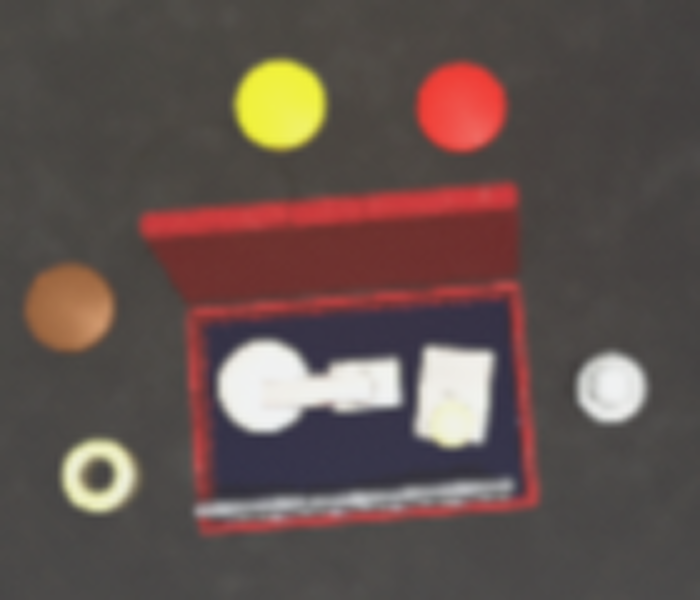

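```bash
cat >> h.py <<'E'
C0=np.array([.492,-.059,0]); YAW=np.radians(4.2)
RC=np.array([[np.cos(YAW),-np.sin(YAW),0],[np.sin(YAW),np.cos(YAW),0],[0,0,1]])
E
python3 - <<'E'
from h import *
import cv2
for n in ("side","top"):
    im,P=cloud(f"{n}0.npz")
    K=(P-C0)@RC
    f=(abs(K[...,1])<.07)&(K[...,2]>.035)&(K[...,0]<-.02)&(K[...,0]>-.1)
    q=K[f]; print(n,'flap',len(q))
    for z0 in np.arange(.03,.12,.01):
        w=q[(q[:,2]>z0)&(q[:,2]<z0+.01)]
        if len(w): print(round(z0,2),len(w),np.median(w,0).round(4),w.min(0).round(3),w.max(0).round(3))
    f=(abs(K[...,1])<.07)&(K[...,2]>.04)&(K[...,2]<.12)&(K[...,0]>.03)&(K[...,0]<.1)
    q=K[f]; A=np.polyfit(q[:,2],q[:,0],1); print('lid x=',A, 'angle',np.pi/2+np.arctan(A[0]),'x at 29',np.polyval(A,.029))
    # obstacles height map
    for xa in np.arange(.35,.8,.05):
        print(round(xa,2),[ (int(1000*np.nanmax(P[...,2][s])) if (s:=((P[...,0]>xa)&(P[...,0]<xa+.05)&(P[...,1]>ya)&(P[...,1]<ya+.05))).sum()>3 else -1) for ya in np.arange(.25,-.35,-.05)])
E
```

```text
side flap 276
0.03 25 [-0.0455  0.0054  0.037 ] [-0.046 -0.06   0.035] [-0.042  0.064  0.04 ]
0.04 33 [-0.0453  0.0404  0.0451] [-0.046 -0.066  0.04 ] [-0.042  0.064  0.05 ]
0.05 32 [-0.0451  0.0344  0.0544] [-0.045 -0.062  0.05 ] [-0.041  0.065  0.06 ]
0.06 34 [-0.0449  0.0289  0.0644] [-0.045 -0.058  0.06 ] [-0.041  0.065  0.07 ]
0.07 29 [-0.0448  0.0305  0.0749] [-0.045 -0.056  0.07 ] [-0.042  0.065  0.08 ]
0.08 44 [-0.0443  0.0001  0.0854] [-0.045 -0.053  0.08 ] [-0.041  0.066  0.09 ]
0.09 32 [-0.0441  0.0358  0.0941] [-0.045 -0.047  0.09 ] [-0.041  0.065  0.1  ]
0.1 47 [-0.0426  0.0269  0.1015] [-0.045 -0.065  0.1  ] [-0.041  0.064  0.103]
lid x= [0.16796656 0.04600737] angle 1.7372094935252915 x at 29 0.0508784018436301
0.35 [10, 9, 2, 2, 1, 2, 1, 2, 1, 2, 2, 1]
0.4 [53, 10, 2, 2, 26, 101, 102, 101, 54, 1, 1, 2]
0.45 [10, 9, 64, 6, 27, 29, 21, 102, 102, 48, 2, 1]
0.5 [102, 101, 101, 100, 11, 101, 92, 70, 51, 48, 1, 2]
0.55 [103, 102, 102, 102, -1, 129, 135, 136, 129, 0, 1, 1]
0.6 [102, 102, 102, 102, -1, 8, 10, 9, 10, 1, 1, -1]
0.65 [102, 102, 103, 102, -1, 2, 9, 2, 7, 1, 1, 1]
[... 644 characters left out ...]
9 ] [-0.044 -0.065  0.091] [-0.04   0.052  0.1  ]
0.1 83 [-0.0422  0.0207  0.102 ] [-0.044 -0.063  0.1  ] [-0.04   0.064  0.105]
lid x= [0.16636    0.04637381] angle 1.7356466102977925 x at 29 0.05119825217256666
0.35 [25, 7, 4, 4, 5, 4, 3, 5, 5, 4, 3, 6]
0.4 [55, 12, 6, 5, 29, 101, 104, 89, 35, 4, 5, 4]
0.45 [12, 10, 64, 8, 29, 31, 22, 103, 105, 50, 5, 4]
0.5 [107, 105, 104, 102, 13, 103, 93, 71, 47, 49, 4, 3]
0.55 [105, 105, 105, 104, 12, 132, 138, 137, 133, 4, 5, 4]
0.6 [107, 106, 106, 104, 4, 7, 13, 13, 12, 4, 4, 5]
0.65 [105, 106, 106, 104, 5, 5, 10, 4, 12, 4, 5, 5]
0.7 [105, 105, 105, 104, 119, 119, 121, 119, 120, 119, 4, 5]
0.75 [105, 105, 103, 110, 121, 121, 121, 121, 121, 122, 4, 6]
```

```bash
sed -i 's/C0=np.array(\[.492/C0=np.array([.489/' h.py
cat >> h.py <<'E'
from scipy.spatial.transform import Rotation as Rot, Slerp
import json
def pose(x,y,z,a):
    a=np.radians(a); s,c=np.sin(a),np.cos(a)
    R=np.array([[-c,0,s],[0,1,0],[-s,0,-c]])
    return RC@R, C0+RC@np.array([x,y,z])
def load():
    d=json.load(open('cmd.json')); return np.array(d['R']),np.array(d['p'])
def save(R,p): json.dump(dict(R=np.asarray(R).tolist(),p=np.asarray(p).tolist()),open('cmd.json','w'))
def rows(poses,grip=0,quiet=False):
    R0,p0=load(); out=[]
    for R,p in poses:
        w=np.degrees(Rot.from_matrix(R0.T@R).as_rotvec()); s=R0.T@(p-p0)*100
        out.append(' '.join(f'{v:.1f}' for v in w)+' '+' '.join(f'{v:.2f}' for v in s)+f' {grip}')
    print('; '.join(out))
def apply(row):
    v=[float(t) for t in row.split()]; R0,p0=load()
    save(R0@Rot.from_rotvec(np.radians(v[:3])).as_matrix(), p0+R0@np.array(v[3:6])/100)
def interp(P1,n,smooth=True):
    R0,p0=load(); sl=Slerp([0,1],Rot.from_matrix([R0,P1[0]]))
    return [(sl(t).as_matrix(),p0+(P1[1]-p0)*t) for t in np.arange(1,n+1)/n]
HW=.010
def touch(H,ang,r,off,side,a,gap=0):
    """tcp (x,z) so that lowest corner/edge of tip is 'gap' off the face at radius ~r. side=+1 flap, -1 lid"""
    if side>0: u=np.array([np.cos(ang),np.sin(ang)]); n=np.array([-np.sin(ang),np.cos(ang)])
    else: u=np.array([-np.cos(ang),np.sin(ang)]); n=np.array([np.sin(ang),np.cos(ang)])
    ar=np.radians(a); f=np.array([np.cos(ar),np.sin(ar)])*HW
    P=np.array(H)+r*u+(off+gap)*n
    c=min([f,-f],key=lambda k:k@n)   # corner nearest the face
    return P-c
E
python3 - <<'E'
from h import *
from plant import observe
s=observe()
save(Rot.from_matrix(s['eef_rot']).as_matrix(), [.183,.519,.239])
rows(interp(pose(-.095,0,.095,25),12))
E
```

```text
-0.4 -2.1 -1.9 -3.28 -4.01 1.20 0; -0.9 -4.1 -3.9 -6.56 -8.02 2.40 0; -1.3 -6.2 -5.8 -9.84 -12.04 3.60 0; -1.7 -8.2 -7.7 -13.12 -16.05 4.80 0; -2.1 -10.3 -9.7 -16.40 -20.06 6.00 0; -2.6 -12.3 -11.6 -19.68 -24.07 7.20 0; -3.0 -14.4 -13.6 -22.96 -28.09 8.40 0; -3.4 -16.4 -15.5 -26.25 -32.10 9.60 0; -3.9 -18.5 -17.4 -29.53 -36.11 10.80 0; -4.3 -20.5 -19.4 -32.81 -40.12 12.00 0; -4.7 -22.6 -21.3 -36.09 -44.14 13.20 0; -5.2 -24.6 -23.2 -39.37 -48.15 14.40 0
```

Request:
send_rows(
  plan="-0.4 -2 -2 -3.3 -4 1 0; -0.9 -4 -4 -6.6 -8 2 0; -1.3 -6 -6 -9.8 -12 3 0; -1.7 -8 -8 -13.1 -16 4 0; -2.1 -10 -10 -16.4 -20 5 0; -2.6 -12 -12 -19.7 -24 6 0; -3 -14 -14 -23 -28 7 0; -3.4 -16 -16 -26.2 -32 8 0; -3.9 -18 -18 -29.5 -36 9 0; -4.3 -20.5 -20 -32.8 -40 10 0; -4.7 -22.6 -21.5 -36 -44 11 0; -5.2 -24.6 -23.2 -39.4 -48.2 12 0",
  force=10,
)

```text
t: 2.1
eef_pos: [0.3837, -0.0308, 0.1256]
eef_rot: [[-0.912, -0.063, 0.405], [-0.054, 0.998, 0.033], [-0.407, 0.008, -0.913]]
contact_force: [-0.6, 1.1, 0.5]
gripper_width: 0.0006
```

Run:
```python
from h import *
from plant import *
import cv2
apply("-5.2 -24.6 -23.2 -39.4 -48.2 12 0")
s=observe(); R,p=load(); print(s['t'],s['eef_pos'],p,s['contact_force'])
for n in ("side","wrist"):
    im,d=grab_frame(n); np.savez(f"{n}1.npz",im=im,d=d,**camera_model(n)); cv2.imwrite(f"pics/{n}1.png",im[:,:,::-1])
rows(interp(pose(-.075,0,.080,25),4))
```

```text
2.1 [ 0.38370368 -0.03079458  0.12556949] [ 0.39438561 -0.06656092  0.11902278] [-0.56118513  1.12684387  0.52988922]
0.0 -0.0 -0.0 -0.04 0.01 1.09 0; 0.0 -0.0 -0.0 -0.08 0.03 2.19 0; 0.0 -0.0 -0.0 -0.12 0.04 3.28 0; 0.0 -0.0 -0.0 -0.16 0.06 4.38 0
```

View pics/side1.png

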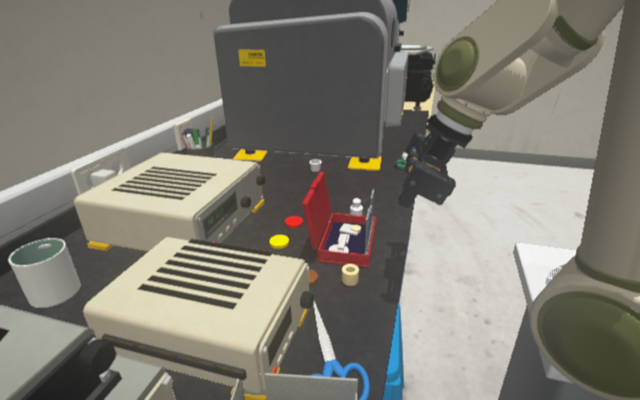

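View pics/wrist1.png

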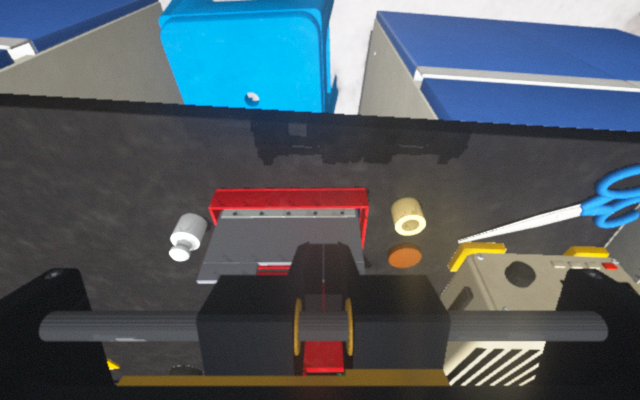

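Run:
```python
from h import *
from plant import *
s=observe(); R,p=load(); print(s['t'],s['eef_pos'],p,s['contact_force'],s['dq'])
print(np.degrees(Rot.from_matrix(R.T@s['eef_rot']).as_rotvec()))
```

```text
2.2 [ 0.384419   -0.03268926  0.12525044] [ 0.39438561 -0.06656092  0.11902278] [-0.07490494  0.1057753   0.07985172] [ 5.42038844 -2.34089756  1.68556452 -5.42270675  2.04436266 14.47261465]
[-0.05672199  1.02579323  0.87734809]
```

```bash
cat >> h.py <<'E'
def resync():
    from plant import observe
    s=observe(); save(s['eef_rot'],np.array(s['eef_pos'])+[0,0,.0005]); return s
def seg(P0,P1,n):
    sl=Slerp([0,1],Rot.from_matrix([P0[0],P1[0]]))
    return [(sl(t).as_matrix(),P0[1]+(P1[1]-P0[1])*t) for t in np.arange(1,n+1)/n]
E
python3 - <<'E'
from h import *
s=resync()
T=pose(-.075,0,.080,25)
I=interp(T,4)
rows(I+[T,T])
E
```

```text
0.0 -0.3 -0.2 -0.17 -0.85 1.32 0; 0.1 -0.5 -0.5 -0.35 -1.69 2.64 0; 0.1 -0.8 -0.7 -0.52 -2.54 3.96 0; 0.1 -1.1 -0.9 -0.70 -3.39 5.29 0; 0.1 -1.1 -0.9 -0.70 -3.39 5.29 0; 0.1 -1.1 -0.9 -0.70 -3.39 5.29 0
```

Request:
send_rows(
  plan="0 -0.3 -0.2 -0.15 -0.85 1.3 0; 0.1 -0.6 -0.5 -0.35 -1.7 2.6 0; 0.1 -0.8 -0.7 -0.5 -2.5 4 0; 0.1 -1.1 -0.9 -0.7 -3.4 5.3 0; 0.1 -1.1 -0.9 -0.7 -3.4 5.3 0; 0.1 -1.1 -0.9 -0.7 -3.4 5.3 0",
)

```text
t: 2.95
eef_pos: [0.4129, -0.0601, 0.0799]
eef_rot: [[-0.904, -0.077, 0.421], [-0.069, 0.997, 0.034], [-0.422, 0.002, -0.906]]
contact_force: [0.2, 0.1, 0.6]
gripper_width: 0.0004
```

Run:
```python
from h import *
from plant import *
import cv2
s=resync(); print(s['t'],s['eef_pos'],s['contact_force'],s['dq'].round(1) if hasattr(s['dq'],'round') else s['dq'])
im,d=grab_frame("side"); cv2.imwrite("pics/side2.png",cv2.resize(im[150:300,270:470,::-1],None,fx=4,fy=4))
H=(-.040,.022)
t=[]
for ang in np.linspace(1.53,0,24):
    x,z=touch(H,ang,.052,.002,1,25,gap=.001 if ang<.1 else 0); t.append(pose(x,0,z,25))
    if len(t)%4==1: print(round(ang,2),round(x,3),round(z,3))
rows(t[:12])
print('---')
rows(t[12:])
```

```text
2.95 [ 0.41293252 -0.06006497  0.07989377] [0.23374601 0.10033906 0.55495437] [-0.2 -0.3  0.1  0.4 -0.2 -0.8]
1.53 -0.049 0.07
1.26 -0.035 0.068
1.0 -0.023 0.063
0.73 -0.012 0.054
0.47 -0.003 0.043
0.2 0.02 0.038
0.2 -0.0 0.2 -2.00 -0.46 2.10 0; 0.2 -0.0 0.2 -2.31 -0.47 2.25 0; 0.2 -0.0 0.2 -2.60 -0.47 2.43 0; 0.2 -0.0 0.2 -2.89 -0.47 2.63 0; 0.2 -0.0 0.2 -3.16 -0.47 2.84 0; 0.2 -0.0 0.2 -3.42 -0.47 3.08 0; 0.2 -0.0 0.2 -3.66 -0.47 3.33 0; 0.2 -0.0 0.2 -3.88 -0.47 3.59 0; 0.2 -0.0 0.2 -4.08 -0.48 3.87 0; 0.2 -0.0 0.2 -4.27 -0.48 4.16 0; 0.2 -0.0 0.2 -4.44 -0.48 4.47 0; 0.2 -0.0 0.2 -4.58 -0.48 4.78 0
---
0.2 -0.0 0.2 -4.71 -0.48 5.10 0; 0.2 -0.0 0.2 -4.81 -0.48 5.43 0; 0.2 -0.0 0.2 -4.89 -0.48 5.77 0; 0.2 -0.0 0.2 -4.95 -0.49 6.11 0; 0.2 -0.0 0.2 -4.98 -0.49 6.46 0; 0.2 -0.0 0.2 -6.99 -0.49 6.80 0; 0.2 -0.0 0.2 -6.98 -0.49 7.15 0; 0.2 -0.0 0.2 -6.95 -0.50 7.49 0; 0.2 -0.0 0.2 -6.89 -0.50 7.83 0; 0.2 -0.0 0.2 -6.81 -0.50 8.17 0; 0.2 -0.0 0.2 -6.75 -0.50 8.41 0; 0.2 -0.0 0.2 -6.63 -0.50 8.73 0
```

View pics/side2.png

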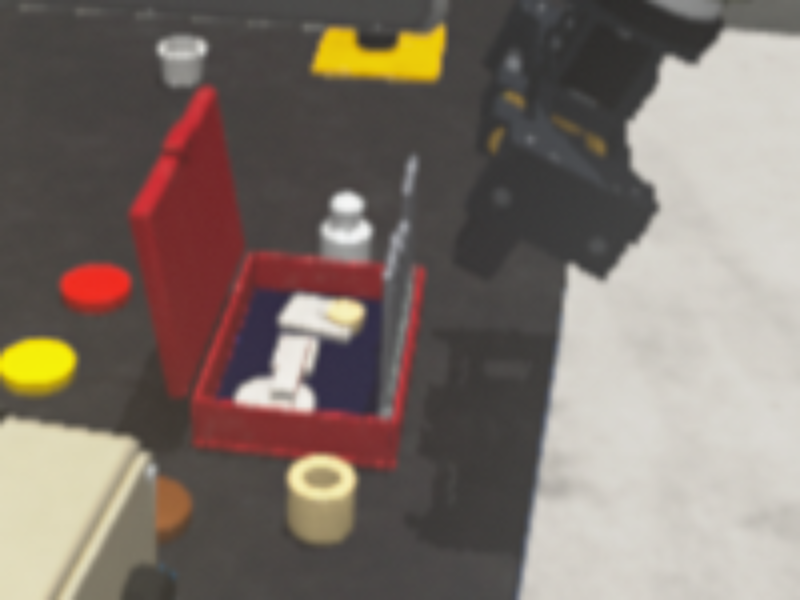

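```bash
cat >> h.py <<'E'
def touch2(H,ang,r,off,side,a,gap=0):
    if side>0: u=np.array([np.cos(ang),np.sin(ang)]); n=np.array([-np.sin(ang),np.cos(ang)])
    else: u=np.array([-np.cos(ang),np.sin(ang)]); n=np.array([np.sin(ang),np.cos(ang)])
    ar=np.radians(a); f=np.array([np.cos(ar),np.sin(ar)])*HW
    return np.array(H)+r*u+(off+gap+abs(f@n))*n
E
python3 - <<'E'
from h import *
H=(-.040,.022)
t=[]
for ang in np.linspace(1.45,0,22):
    x,z=touch2(H,ang,.05,.002,1,25); t.append(pose(x,0,z,25))
    if len(t)%4==1: print(round(ang,2),round(x,3),round(z,3))
I=interp(t[0],2)
rows(I[:1]+t[:11])
print('---')
rows(t[11:])
E
```

```text
1.45 -0.044 0.073
1.17 -0.029 0.071
0.9 -0.014 0.065
0.62 -0.002 0.054
0.35 0.006 0.042
0.07 0.009 0.031
0.1 -0.0 0.1 -1.27 -0.23 1.01 0; 0.2 -0.0 0.2 -2.54 -0.46 2.01 0; 0.2 -0.0 0.2 -2.90 -0.47 2.17 0; 0.2 -0.0 0.2 -3.25 -0.47 2.35 0; 0.2 -0.0 0.2 -3.58 -0.47 2.56 0; 0.2 -0.0 0.2 -3.90 -0.47 2.80 0; 0.2 -0.0 0.2 -4.21 -0.47 3.07 0; 0.2 -0.0 0.2 -4.49 -0.47 3.36 0; 0.2 -0.0 0.2 -4.75 -0.48 3.67 0; 0.2 -0.0 0.2 -4.98 -0.48 4.00 0; 0.2 -0.0 0.2 -5.19 -0.48 4.36 0; 0.2 -0.0 0.2 -5.37 -0.48 4.73 0
---
0.2 -0.0 0.2 -5.52 -0.48 5.11 0; 0.2 -0.0 0.2 -5.63 -0.49 5.51 0; 0.2 -0.0 0.2 -5.72 -0.49 5.91 0; 0.2 -0.0 0.2 -5.77 -0.49 6.33 0; 0.2 -0.0 0.2 -5.79 -0.49 6.70 0; 0.2 -0.0 0.2 -5.80 -0.49 6.97 0; 0.2 -0.0 0.2 -5.78 -0.49 7.25 0; 0.2 -0.0 0.2 -5.76 -0.49 7.53 0; 0.2 -0.0 0.2 -5.72 -0.49 7.80 0; 0.2 -0.0 0.2 -5.66 -0.49 8.08 0; 0.2 -0.0 0.2 -5.59 -0.50 8.36 0
```

Request:
send_rows(
  plan="0.1 0 0.1 -1.25 -0.25 1 0; 0.2 0 0.2 -2 -0.45 1.7 0; 0.2 0 0.2 -2.5 -0.45 2 0; 0.2 0 0.2 -2.9 -0.45 2.15 0; 0.2 0 0.2 -3.25 -0.45 2.35 0; 0.2 0 0.2 -3.6 -0.45 2.55 0; 0.2 0 0.2 -3.9 -0.45 2.8 0; 0.2 0 0.2 -4.2 -0.45 3.05 0; 0.2 0 0.2 -4.5 -0.5 3.35 0; 0.2 0 0.2 -4.75 -0.5 3.65 0; 0.2 0 0.2 -5 -0.5 4 0; 0.2 0 0.2 -5.2 -0.5 4.35 0",
)

```text
t: 4.5
eef_pos: [0.4792, -0.0608, 0.0619]
eef_rot: [[-0.904, -0.072, 0.421], [-0.065, 0.997, 0.03], [-0.422, -0.0, -0.906]]
contact_force: [-1.0, -0.2, -0.5]
gripper_width: 0.0003
```

Run:
```python
from h import *
from plant import *
import cv2
apply("0.2 0 0.2 -5.2 -0.5 4.35 0")
s=observe(); print(s['t'],s['eef_pos'],load()[1],s['contact_force'],s['dq'])
im,d=grab_frame("side"); cv2.imwrite("pics/side3.png",cv2.resize(im[150:300,270:470,::-1],None,fx=4,fy=4))
H=(-.040,.022)
t=[]
for ang in np.linspace(.77,0,11):
    x,z=touch2(H,ang,.05,.002,1,25); t.append(pose(x,0,z,25))
rows(t)
```

```text
4.5 [ 0.47915445 -0.06076102  0.06187537] [ 0.47862553 -0.05996045  0.0629104 ] [-1.03068482 -0.1781938  -0.51024577] [ 2.28473137  4.17416626 -2.61425021  0.93426057 -2.02911145  0.89124574]
-0.0 -0.0 -0.0 -0.14 0.02 0.32 0; -0.0 -0.0 -0.0 -0.31 0.02 0.75 0; -0.0 -0.0 -0.0 -0.44 0.02 1.19 0; -0.0 -0.0 -0.0 -0.53 0.02 1.64 0; -0.0 -0.0 -0.0 -0.58 0.02 2.10 0; -0.0 -0.0 -0.0 -0.60 0.02 2.46 0; -0.0 -0.0 -0.0 -0.59 0.02 2.77 0; -0.0 -0.0 -0.0 -0.57 0.02 3.08 0; -0.0 -0.0 -0.0 -0.53 0.02 3.39 0; -0.0 -0.0 -0.0 -0.47 0.02 3.70 0; -0.0 -0.0 -0.0 -0.39 0.02 4.01 0
```

View pics/side3.png

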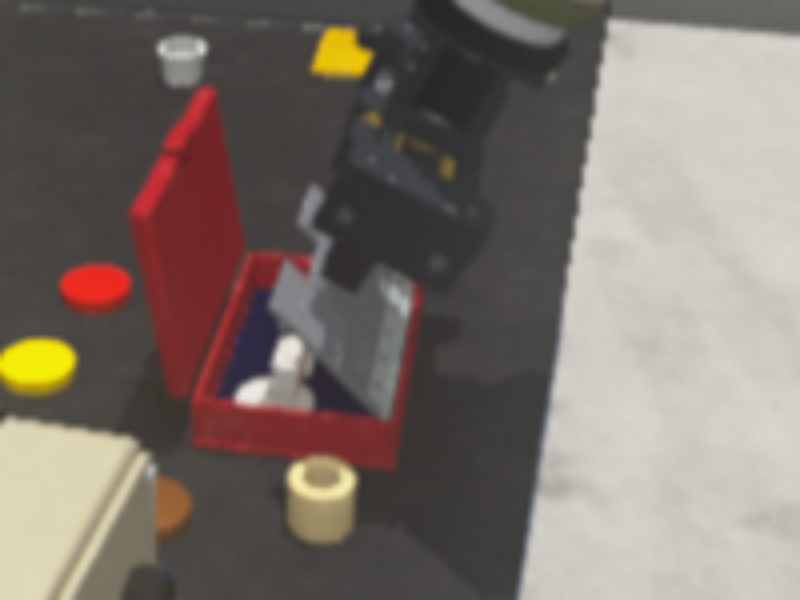

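The flap has leaned over to about 50° under the fingertip, at crop (340,265), and the lid is untouched. I'll continue the fold.

Request:
send_rows(
  plan="0 0 0 -0.15 0 0.3 0; 0 0 0 -0.3 0 0.75 0; 0 0 0 -0.45 0 1.2 0; 0 0 0 -0.55 0 1.65 0; 0 0 0 -0.6 0 2.1 0; 0 0 0 -0.6 0 2.45 0; 0 0 0 -0.6 0 2.75 0; 0 0 0 -0.55 0 3.1 0; 0 0 0 -0.55 0 3.4 0; 0 0 0 -0.45 0 3.7 0; 0 0 0 -0.4 0 3.9 0; 0 0 0 -0.4 0 3.9 0",
)

```text
t: 6.05
eef_pos: [0.4989, -0.0593, 0.0283]
eef_rot: [[-0.904, -0.072, 0.421], [-0.065, 0.997, 0.03], [-0.422, -0.0, -0.906]]
contact_force: [-0.7, 0.7, 1.7]
gripper_width: 0.0005
```

Run:
```python
from h import *
from plant import *
import cv2
apply("0 0 0 -0.4 0 3.9 0")
s=observe(); print(s['t'],s['eef_pos'],load()[1],s['contact_force'],s['dq'])
im,d=grab_frame("side"); cv2.imwrite("pics/side4.png",cv2.resize(im[150:300,270:470,::-1],None,fx=4,fy=4))
np.savez("side4.npz",im=im,d=d,**camera_model("side"))
im,P=cloud("side4.npz"); K=(P-C0)@RC
m=(K[...,0]>-.03)&(K[...,0]<.045)&(abs(K[...,1])<.062)&(abs(K[...,1])>.03)&(K[...,2]<.07)
q=K[m]; 
for x in np.arange(-.03,.045,.01):
    w=q[(q[:,0]>x)&(q[:,0]<x+.01)]; print(round(x,2),len(w),np.median(w[:,2]).round(4) if len(w) else 0)
```

```text
6.05 [ 0.49888231 -0.05933582  0.02828476] [ 0.49866605 -0.05849385  0.02924697] [-0.67905299  0.74898915  1.69219869] [ 0.01889314 -0.17243751  0.04652172 -0.46040071  0.12757308  0.35711949]
-0.03 44 0.0241
-0.02 46 0.0238
-0.01 47 0.0237
0.0 43 0.0236
0.01 48 0.0235
0.02 49 0.0235
0.03 65 0.0236
0.04 12 0.0072
```

View pics/side4.png

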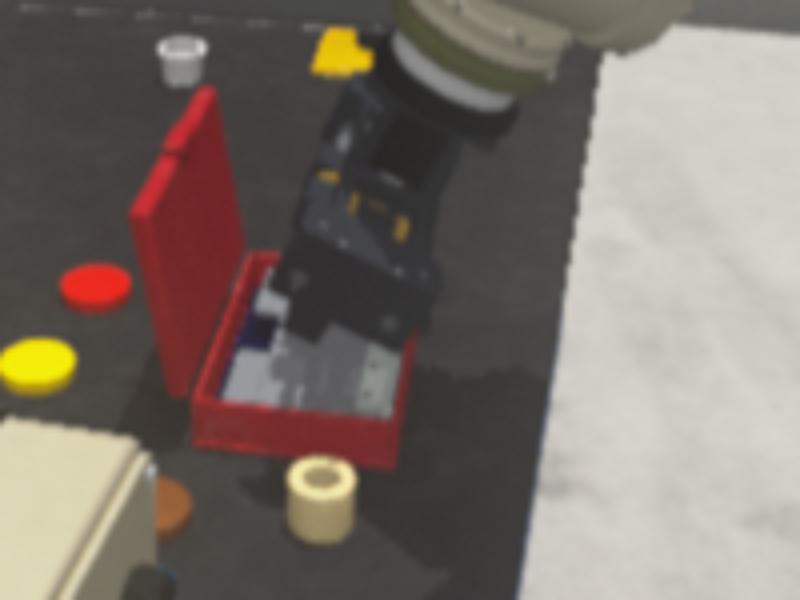

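Flap flat: the face measures 23.5 mm high across its full depth, and the lid is still upright. Now I'll retreat up and over behind the lid.

Run:
```python
from h import *
W=[(0,.07,25,1),(-.01,.12,20,1),(-.01,.165,12,1),(0,.20,5,1),(.03,.215,0,1),(.075,.215,0,1),(.118,.21,0,1)]
ps=[pose(x,0,z,a) for x,z,a,_ in W]; rows(ps+[ps[-1]]*2)
```

```text
-0.0 -0.0 -0.0 -0.84 0.02 -4.10 0; -0.0 5.0 -0.0 -2.05 0.02 -9.06 0; 0.0 13.0 -0.0 -3.95 0.02 -13.14 0; 0.0 20.0 -0.0 -6.33 0.02 -15.89 0; 0.0 25.0 -0.0 -9.69 0.03 -15.98 0; 0.0 25.0 -0.0 -13.76 0.03 -14.08 0; 0.0 25.0 -0.0 -17.45 0.03 -11.81 0; 0.0 25.0 -0.0 -17.45 0.03 -11.81 0; 0.0 25.0 -0.0 -17.45 0.03 -11.81 0
```

Request:
send_rows(
  plan="0 0 0 -0.8 0 -4 0; 0 5 0 -2 0 -9 0; 0 10 0 -3.5 0 -13 0; 0 18 0 -5.5 0 -15.9 0; 0 25 0 -8 0 -16.2 0; 0 25 0 -10 0 -16 0; 0 25 0 -13.8 0 -14.1 0; 0 25 0 -17.5 0 -11.8 0; 0 25 0 -17.5 0 -11.8 0; 0 25 0 -17.5 0 -11.8 0",
)

```text
t: 7.35
eef_pos: [0.6068, -0.0514, 0.2091]
eef_rot: [[-0.997, -0.072, -0.001], [-0.072, 0.997, 0.0], [0.001, 0.0, -1.0]]
contact_force: [-0.2, 0.1, -0.6]
gripper_width: 0.0006
```

Run:
```python
from h import *
from plant import *
import cv2
s=resync(); print(s['t'],s['eef_pos'],s['contact_force'],s['dq'])
print((RC.T@(load()[1]-C0)))
im,d=grab_frame("side"); cv2.imwrite("pics/side5.png",cv2.resize(im[130:280,250:450,::-1],None,fx=4,fy=4))
np.savez("side5.npz",im=im,d=d,**camera_model("side"))
im,P=cloud("side5.npz"); K=(P-C0)@RC
m=(K[...,0]>-.03)&(K[...,0]<.045)&(abs(K[...,1])<.062)&(K[...,2]<.1)&(K[...,2]>.015)
q=K[m]; 
for x in np.arange(-.03,.045,.02):
    w=q[(q[:,0]>x)&(q[:,0]<x+.02)]; print(round(x,2),len(w),np.median(w[:,2]).round(4) if len(w) else 0)
f=(abs(K[...,1])<.07)&(K[...,2]>.04)&(K[...,2]<.12)&(K[...,0]>.03)&(K[...,0]<.1)
q=K[f]; A=np.polyfit(q[:,2],q[:,0],1); print('lid x=',A, 'angle',np.pi/2+np.arctan(A[0]),'x at 29',np.polyval(A,.029))
ps=[pose(.116,0,z,0) for z in (.18,.15,.12,.108,.108)]; rows(ps)
```

```text
7.35 [ 0.60680374 -0.05138708  0.20905592] [-0.18497937  0.0689953  -0.56761856] [-0.30070933 -1.23102057  0.60160316 -0.0167755  -0.05123524 -0.02050199]
[ 0.11804493 -0.00103526  0.20955592]
-0.03 317 0.0239
-0.01 311 0.0237
0.01 269 0.0238
0.03 96 0.0238
lid x= [0.16771297 0.04902905] angle 1.7369628546068006 x at 29 0.05389272432334527
0.0 -0.1 -0.1 0.20 0.10 2.96 0; 0.0 -0.1 -0.1 0.20 0.10 5.96 0; 0.0 -0.1 -0.1 0.19 0.10 8.96 0; 0.0 -0.1 -0.1 0.19 0.10 10.16 0; 0.0 -0.1 -0.1 0.19 0.10 10.16 0
```

View pics/side5.png

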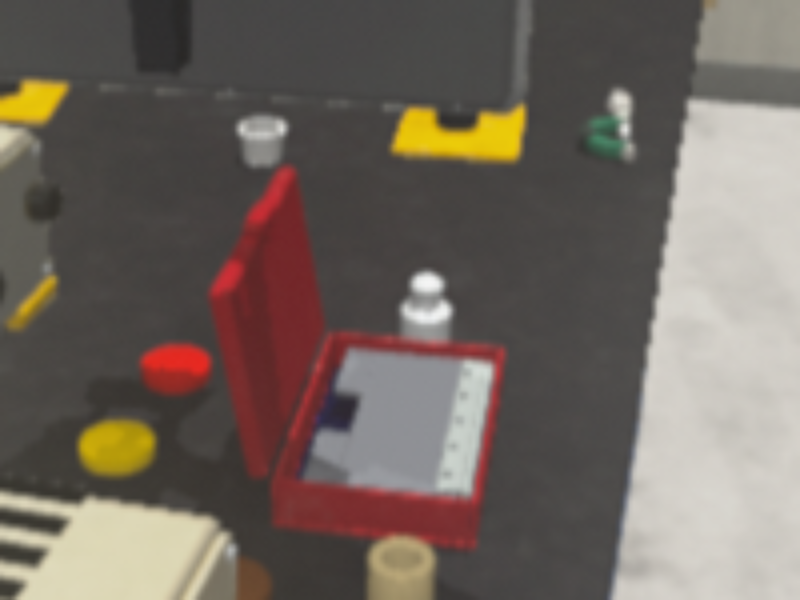

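Flap flat (grey sheet in the case at crop (410,420)), lid open at 1.737 rad, things beside unmoved. Descend behind the lid.

Request:
send_rows(
  plan="0 0 0 0.1 0.1 3 0; 0 0 0 0.1 0.1 6 0; 0 0 0 0.1 0.1 9 0; 0 0 0 0.1 0.1 10.2 0; 0 0 0 0.1 0.1 10.2 0",
)

```text
t: 8.02
eef_pos: [0.606, -0.0506, 0.1076]
eef_rot: [[-0.997, -0.072, -0.001], [-0.072, 0.997, -0.0], [0.001, -0.0, -1.0]]
contact_force: [-0.1, 0.6, 0.3]
gripper_width: 0.0005
```

Run:
```python
from h import *
from plant import *
import cv2
s=resync(); print(s['t'],s['eef_pos'],s['contact_force'],s['dq'])
print((RC.T@(load()[1]-C0)))
im,d=grab_frame("side"); cv2.imwrite("pics/side6.png",cv2.resize(im[130:280,250:450,::-1],None,fx=4,fy=4))
H=(.054,.029)
t=[]
A=list(np.linspace(1.75,0,24))
for ang in A:
    x,z=touch(H,ang,.082,.010,-1,0); t.append(pose(x,0,z,0)); print(round(ang,2),round(x,3),round(z,3),end='|')
print()
rows(t[:12]);print('---');rows(t[12:])
```

```text
8.025 [ 0.60600759 -0.0506481   0.10755324] [-0.08748952  0.64322923  0.33705726] [ 0.16346644 -0.91498708 -1.82184452  0.10302919  0.68257472 -0.00466008]
[ 0.11730504 -0.00023996  0.10805324]
1.75 0.088 0.108|1.67 0.082 0.11|1.6 0.076 0.111|1.52 0.07 0.111|1.45 0.064 0.112|1.37 0.057 0.111|1.29 0.051 0.111|1.22 0.045 0.109|1.14 0.039 0.108|1.07 0.033 0.106|0.99 0.027 0.103|0.91 0.022 0.1|0.84 0.017 0.097|0.76 0.012 0.093|0.68 0.007 0.089|0.61 0.002 0.084|0.53 -0.002 0.079|0.46 -0.005 0.074|0.38 -0.008 0.069|0.3 -0.011 0.063|0.23 -0.014 0.057|0.15 -0.016 0.051|0.08 -0.017 0.045|0.0 -0.038 0.039|
-0.0 -0.0 -0.1 2.88 0.02 0.02 0; -0.0 -0.0 -0.1 3.49 0.02 -0.15 0; -0.0 -0.0 -0.1 4.11 0.02 -0.26 0; -0.0 -0.0 -0.1 4.73 0.02 -0.33 0; -0.0 -0.0 -0.1 5.36 0.02 -0.35 0; -0.0 -0.0 -0.1 5.99 0.02 -0.33 0; -0.0 -0.0 -0.1 6.61 0.01 -0.25 0; -0.0 -0.0 -0.1 7.23 0.01 -0.13 0; -0.0 -0.0 -0.1 7.84 0.01 0.04 0; -0.0 -0.0 -0.1 8.43 0.01 0.25 0; -0.0 -0.0 -0.1 9.00 0.01 0.51 0; -0.0 -0.0 -0.1 9.55 0.01 0.81 0
---
-0.0 -0.0 -0.1 10.08 0.01 1.15 0; -0.0 -0.0 -0.1 10.58 0.01 1.53 0; -0.0 -0.0 -0.1 11.05 0.01 1.95 0; -0.0 -0.0 -0.1 11.48 0.01 2.40 0; -0.0 -0.0 -0.1 11.89 0.01 2.89 0; -0.0 -0.0 -0.1 12.25 0.01 3.40 0; -0.0 -0.0 -0.1 12.57 0.01 3.94 0; -0.0 -0.0 -0.1 12.85 0.01 4.50 0; -0.0 -0.0 -0.1 13.09 0.01 5.08 0; -0.0 -0.0 -0.1 13.28 0.01 5.68 0; -0.0 -0.0 -0.1 13.43 0.01 6.29 0; -0.0 -0.0 -0.1 15.53 0.00 6.92 0
```

View pics/side6.png

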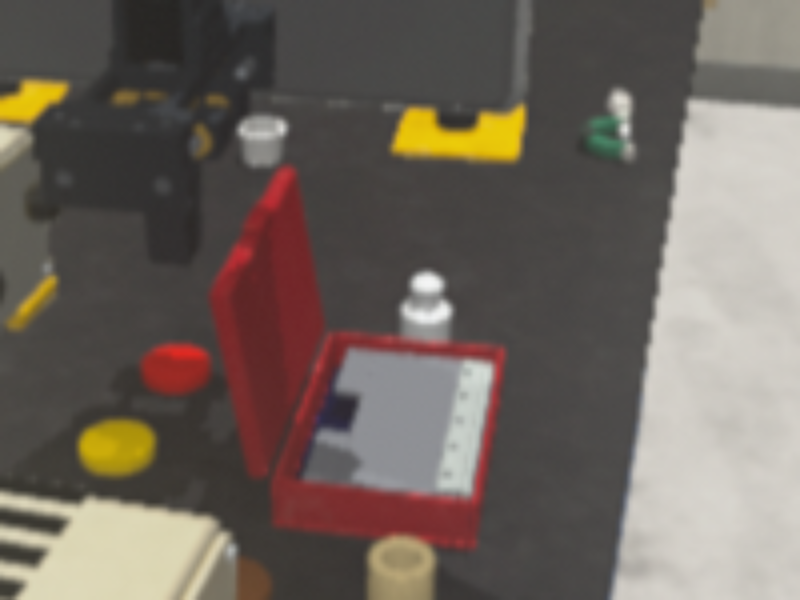

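The fingers are behind and above the lid's outer face (crop (172,235)). Push the lid over.

Request:
send_rows(
  plan="0 0 0 1.5 0 0 0; 0 0 0 2.4 0 0 0; 0 0 0 2.9 0 0 0; 0 0 0 3.5 0 -0.15 0; 0 0 0 4.1 0 -0.25 0; 0 0 0 4.7 0 -0.3 0; 0 0 0 5.3 0 -0.35 0; 0 0 0 5.9 0 -0.35 0; 0 0 0 6.5 0 -0.25 0; 0 0 0 7.1 0 -0.15 0; 0 0 0 7.7 0 0 0; 0 0 0 8.3 0 0.2 0",
)

```text
t: 9.57
eef_pos: [0.523, -0.0566, 0.1051]
eef_rot: [[-0.997, -0.072, -0.001], [-0.072, 0.997, -0.0], [0.001, -0.0, -1.0]]
contact_force: [2.0, -0.3, 2.8]
gripper_width: 0.0004
```

Run:
```python
from h import *
from plant import *
import cv2
apply("0 0 0 8.3 0 0.2 0")
s=observe(); print(s['t'],s['eef_pos'],load()[1],s['contact_force'],s['dq'])
im,d=grab_frame("side"); cv2.imwrite("pics/side7.png",cv2.resize(im[130:280,250:450,::-1],None,fx=4,fy=4))
H=(.054,.029)
t=[]
A=list(np.linspace(1.0,0.02,17))
for ang in A:
    x,z=touch(H,ang,.082,.010,-1,0); t.append(pose(x,0,z,0))
rows(t[:12]);print('---');rows(t[12:])
```

```text
9.575 [ 0.52304716 -0.05656857  0.10514637] [ 0.52322099 -0.05661404  0.10610734] [ 1.95654012 -0.30209713  2.75270885] [-2.18981639 -2.52835493  8.69057785  0.11166731 -5.96307524 -2.23441901]
-0.0 -0.0 -0.1 0.62 0.01 0.27 0; -0.0 -0.0 -0.1 1.07 0.01 0.50 0; -0.0 -0.0 -0.1 1.50 0.01 0.77 0; -0.0 -0.0 -0.1 1.92 0.01 1.05 0; -0.0 -0.0 -0.1 2.32 0.01 1.36 0; -0.0 -0.0 -0.1 2.69 0.01 1.70 0; -0.0 -0.0 -0.1 3.05 0.01 2.06 0; -0.0 -0.0 -0.1 3.39 0.01 2.44 0; -0.0 -0.0 -0.1 3.70 0.01 2.84 0; -0.0 -0.0 -0.1 3.98 0.01 3.25 0; -0.0 -0.0 -0.1 4.24 0.01 3.69 0; -0.0 -0.0 -0.1 4.47 0.01 4.14 0
---
-0.0 -0.0 -0.1 4.68 0.01 4.60 0; -0.0 -0.0 -0.1 4.86 0.01 5.08 0; -0.0 -0.0 -0.1 5.00 0.01 5.56 0; -0.0 -0.0 -0.1 5.12 0.01 6.05 0; -0.0 -0.0 -0.1 5.20 0.01 6.55 0
```

View pics/side7.png

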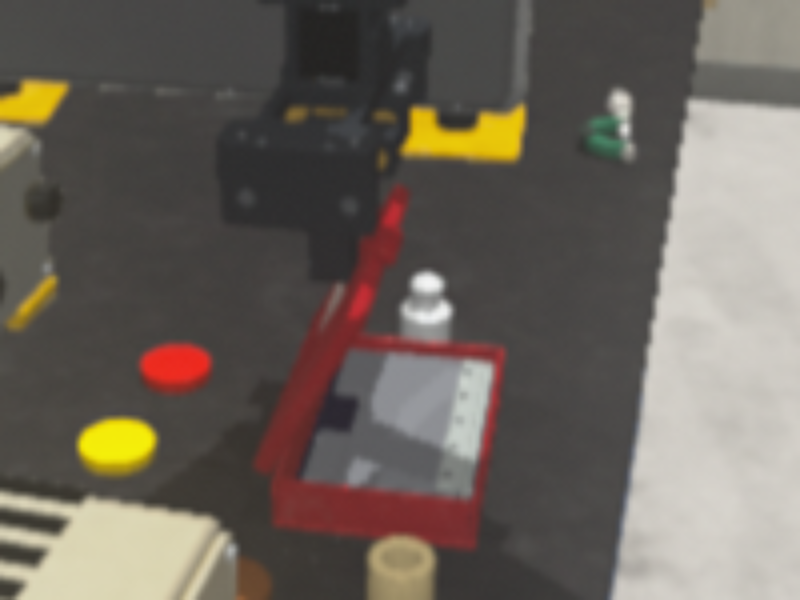

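The lid is at about 60° with the fingertips on its outer face (crop (335,270)), the force is about 3 N, and the flap is still flat. Continue.

Request:
send_rows(
  plan="0 0 0 0.6 0 0.25 0; 0 0 0 1.1 0 0.5 0; 0 0 0 1.5 0 0.75 0; 0 0 0 1.9 0 1.05 0; 0 0 0 2.3 0 1.35 0; 0 0 0 2.7 0 1.7 0; 0 0 0 3.05 0 2.05 0; 0 0 0 3.4 0 2.45 0; 0 0 0 3.7 0 2.85 0; 0 0 0 4 0 3.25 0; 0 0 0 4.25 0 3.7 0; 0 0 0 4.45 0 4.15 0",
)

```text
t: 11.12
eef_pos: [0.4788, -0.0597, 0.0634]
eef_rot: [[-0.997, -0.072, -0.001], [-0.072, 0.997, 0.0], [0.001, 0.0, -1.0]]
contact_force: [-0.8, 0.3, 2.6]
gripper_width: 0.0006
```

Run:
```python
from h import *
from plant import *
import cv2
apply("0 0 0 4.45 0 4.15 0")
s=observe(); print(s['t'],s['eef_pos'],load()[1],s['contact_force'])
im,d=grab_frame("side"); cv2.imwrite("pics/side8.png",cv2.resize(im[130:280,250:450,::-1],None,fx=4,fy=4))
H=(.054,.029)
t=[]
for ang in np.linspace(.28,0,8):
    x,z=touch(H,ang,.082,.010,-1,0) if ang>0.01 else (-.018,.039); t.append(pose(x,0,z,0))
rows(t)
```

```text
11.125 [ 0.47884082 -0.05970262  0.0633862 ] [ 0.47880916 -0.05981504  0.06463635] [-0.80159578  0.27505617  2.56574799]
-0.0 -0.0 -0.1 0.18 0.01 0.34 0; -0.0 -0.0 -0.1 0.30 0.01 0.64 0; -0.0 -0.0 -0.1 0.41 0.01 0.95 0; -0.0 -0.0 -0.1 0.51 0.01 1.27 0; -0.0 -0.0 -0.1 0.60 0.01 1.59 0; -0.0 -0.0 -0.1 0.67 0.01 1.91 0; -0.0 -0.0 -0.1 0.73 0.01 2.24 0; -0.0 -0.0 -0.1 0.78 0.01 2.56 0
```

View pics/side8.png

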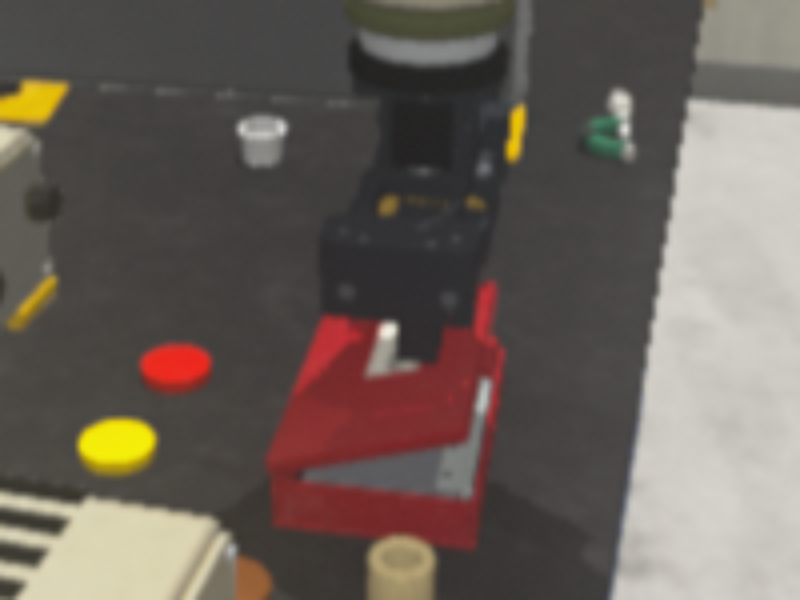

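The lid is nearly down (about 0.3 rad), pushed at crop (420,345). Last stretch, slowly.

Request:
send_rows(
  plan="0 0 0 0.2 0 0.35 0; 0 0 0 0.3 0 0.65 0; 0 0 0 0.4 0 0.95 0; 0 0 0 0.5 0 1.25 0; 0 0 0 0.6 0 1.6 0; 0 0 0 0.65 0 1.9 0; 0 0 0 0.7 0 2.15 0; 0 0 0 0.7 0 2.35 0; 0 0 0 0.7 0 2.5 0; 0 0 0 0.7 0 2.5 0; 0 0 0 0.7 0 2.5 0",
)

```text
t: 12.55
eef_pos: [0.472, -0.0603, 0.0391]
eef_rot: [[-0.997, -0.072, -0.0], [-0.072, 0.997, -0.0], [0.001, -0.0, -1.0]]
contact_force: [-5.0, -0.7, 8.6]
gripper_width: 0.0003
```

Run:
```python
from h import *
from plant import *
import cv2
apply("0 0 0 0.7 0 2.5 0")
s=observe(); print(s['t'],s['eef_pos'],load()[1],s['contact_force'])
im,d=grab_frame("side"); cv2.imwrite("pics/side9.png",cv2.resize(im[130:280,250:450,::-1],None,fx=4,fy=4))
np.savez("side9.npz",im=im,d=d,**camera_model("side"))
im,P=cloud("side9.npz"); K=(P-C0)@RC
m=(abs(K[...,1])<.072)&(abs(K[...,1])>.025)&(K[...,2]>.032)&(K[...,2]<.07)
q=K[m]
for x in np.arange(-.05,.065,.01):
    w=q[(q[:,0]>x)&(q[:,0]<x+.01)]; print(round(x,2),len(w),np.median(w[:,2]).round(4) if len(w) else 0)
```

```text
12.55 [ 0.471959   -0.06025161  0.0391476 ] [ 0.47181104 -0.06031967  0.03964091] [-4.98592241 -0.66113754  8.58620512]
-0.05 98 0.0383
-0.04 71 0.0384
-0.03 68 0.0386
-0.02 68 0.0386
-0.01 69 0.0386
0.0 68 0.0386
0.01 69 0.0386
0.02 66 0.0386
0.03 70 0.0386
0.04 99 0.0387
0.05 23 0.0384
0.06 0 0
```

View pics/side9.png

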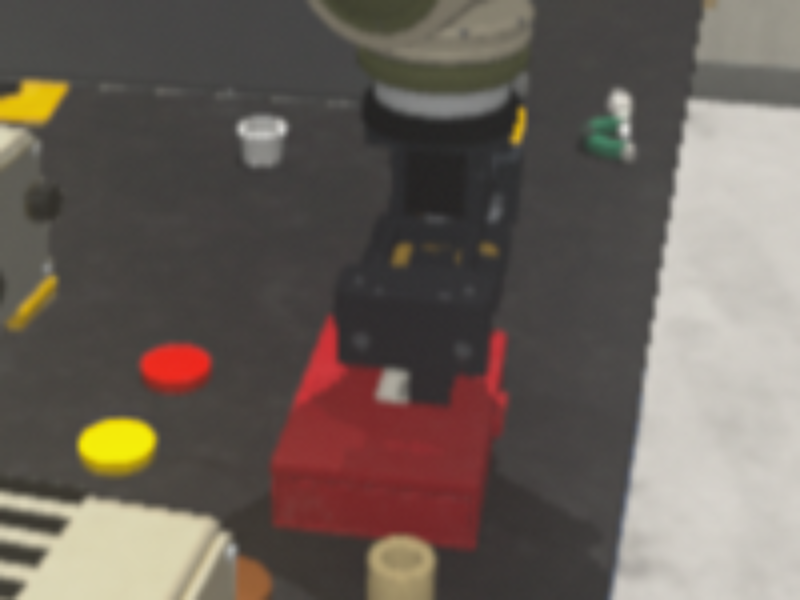

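The lid is level: its upper face measures 38.5 mm over the whole depth, and the force rose to 8.6 N at the stop. Retract straight up and back.

Request:
send_rows(
  plan="0 0 0 0 0 -1 0; 0 0 0 0 0 -4 0; 0 0 0 0.5 0 -9 0; 0 0 0 3 0 -14 0; 0 0 0 7 0 -17 0; 0 0 0 10 0 -18 0; 0 0 0 10 0 -18 0; 0 0 0 10 0 -18 0",
)

```text
t: 13.6
eef_pos: [0.3731, -0.0675, 0.2188]
eef_rot: [[-0.997, -0.072, 0.0], [-0.072, 0.997, -0.0], [-0.0, -0.0, -1.0]]
contact_force: [0.5, 0.3, -0.1]
gripper_width: 0.0006
```

Run:
```python
from h import *
from plant import *
import cv2
s=observe(); print(s['t'],s['eef_pos'],s['contact_force'],s['dq'])
for n in ("side","top"):
    im,d=grab_frame(n); np.savez(f"{n}10.npz",im=im,d=d,**camera_model(n))
    for t in ("bush_brass","cal_weight"):
        r=masks_of(n,t); 
        im0,P=cloud(f"{n}10.npz")
        if r: q=P[r[0]['mask']]; q=q[~np.isnan(q[:,0])]; print(n,t,round(r[0]['score'],2),np.median(q,0).round(3))
    K=(P-C0)@RC
    m=(abs(K[...,1])<.072)&(K[...,2]>.032)&(K[...,2]<.07)&(K[...,0]<.055)&(K[...,0]>-.046)
    A=np.polyfit(K[m][:,0],K[m][:,2],1); print(n,m.sum(),'lid tilt',A)
a=np.load("side10.npz")['im'];b=np.load("top10.npz")['im']
cv2.imwrite("pics/end.png",np.hstack([cv2.resize(a[150:300,280:420,::-1],(400,428)),cv2.resize(b[150:300,220:360,::-1],(400,428))]))
```

```text
13.6 [ 0.37308216 -0.06754763  0.21881937] [ 0.50251169  0.25793422 -0.08702287] [ 0.40540879  1.09567263 -0.16093291 -0.04277619  0.08857238 -0.14654225]
side bush_brass 0.69 [0.461 0.066 0.018]
side cal_weight 0.63 [ 0.498 -0.166  0.031]
side 1743 lid tilt [-0.00057298  0.03868867]
top cal_weight 0.53 [ 0.497 -0.169  0.031]
top 2913 lid tilt [-0.00097264  0.03906784]
```

View pics/end.png

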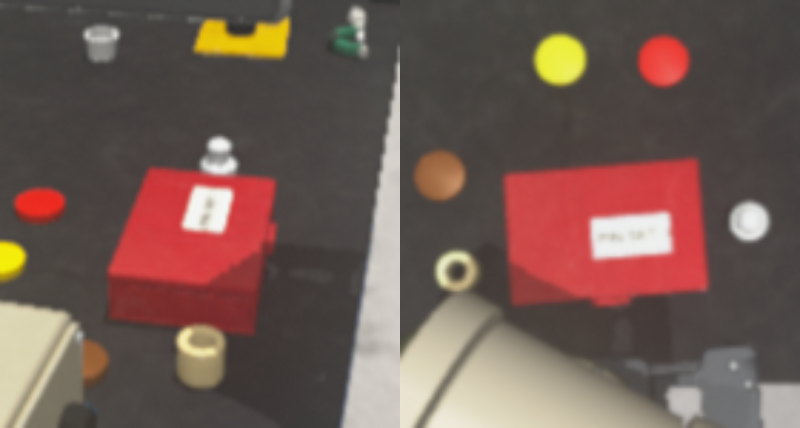

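The lid is shut and level (tilt under 0.001 rad), the bush and weight are where they were, and the arm is clear.

```bash
python3 -c "
from plant import *
print(sign_off())"
```

```text
the job is handed in; nothing more can be done
None
```

I folded the inner flap flat with the lid still open, then swung the lid fully shut from behind. I pushed only with the shut fingertips. The job was handed in at about 14 s of the 48 s.

- **Flap:** with the lid still open at 1.737 rad, its upper face measured 23.5–24 mm high across its full depth, so it was level.
- **Lid:** after I withdrew, its tilt was at most 0.001 rad, with the upper face at about 39 mm.
- **Forces:** the readings at the end of each move peaked at about 10 N (8.6 N upward), against the lid's stop.
- **Things beside the case:** the side camera put the bush and the weight within about 2 mm of where they started. The top camera agreed for the weight, but its network did not find the bush at either time.
- **Parts inside:** I could not see them once the flap was down, so I did not measure them. The fingers never touched them.
- **Finish:** the gripper stopped about 0.18 m above the lid and in front of the case, reading no contact force.

The first estimate of the case position was about 3 mm off in x. I corrected it from the flap and lid planes before making contact, and later measurements agreed. No check failed.

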